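Find the loose bolt of a microscope illuminator and hold its cap open

TASK

The microscope illuminator rattles: first reseat its filter slide by pulling the black knob fully out past its click and pushing it fully home again. Then tap down on the heads of the three bolts one after another, from left to right as the robot sees them, firmly enough to find the loose one, which sinks in. Take the cap of that loose bolt by its tongue, lift it about 45 degrees open and finish while still holding it there with the gripper, so that the ring under it can be reached; keep the other two caps shut and leave the things lying about where they are.

Things in the scene. Friction and masses are not known exactly. Their poses are not given: they have to be found in the camera images.
- base: the illuminator's base: grey slab 200 (x) x 460 (y) x 30 mm, fixed to the table at a changing place and yaw. Origin at the centre of its underside; its x points away from the robot, its y to the robot's left, z up. Lamp house, slide and bolt blocks on it share its yaw.
- slide (a joint): travel of the filter-slide knob in m: 0 = fully home (pushed in, away from the robot), 0.050 = fully out. Pulled out, it moves along the base's -x. A click stop at each end: about 5 N carries it over the clicks at 1 to 12 mm and 38 to 48 mm; in between it moves with 1 to 2 N and stays where left. It begins part-way out.
- slide_grip (a point): centre of the filter-slide knob: black round knob 24 mm across and 24 mm long, its axis along the base's x, 80 mm above the table, standing out of the robot-side face of the grey lamp house (85 x 90 mm, top 105 mm above the table; it stands on the left part of the base). The knob's centre is 23 mm out from that face at home. Axes as the base's.
- bolt_a: one of three like bolts in a row along the base's y, about 95 mm apart: six-sided steel head 20 mm across, 14 mm proud of its cap. Origin: centre of the head's top face, 90 mm above the table; axes as the base's. Two are tight and do not give; one (any of them, not to be seen) is loose: pressed down with 2 to 3 N it sinks 6 mm to a hard stop and stays down.
- cap_a (a joint): opening angle of the cap round bolt_a, rad: 0 shut (level), 1.3 fully open. A horseshoe-shaped aluminium flap 4 mm thick and 44 mm wide, open in the middle for the bolt head, with a tongue on the robot's side. It opens upward and away from the robot; its own weight and a light spring shut it again (about 1 to 2 N at the tongue).
- cap_a_tongue (a point): grip point of cap_a: in the middle of its tongue, a bar 16 mm wide (base's y) and 10 mm thick that juts out in front of the block. The point is 100 mm from the hinge, 16 mm from the tongue's end, 30 mm in front of the block's face and, shut, 75.5 mm above the table, 45 mm above the base slab. Axes: as the base's when shut, tipping with the cap.
- cap_a_hinge (a point): middle of the hinge axis of cap_a (the axis runs along the base's y), at the far end of its block, 35 mm beyond the bolt's axis, 73.5 mm above the table; the grip point on the tongue lies 2 mm above the hinge and 100 mm nearer the robot when shut. Axes as the base's.
- bolt_b: one of three like bolts in a row along the base's y, about 95 mm apart: six-sided steel head 20 mm across, 14 mm proud of its cap. Origin: centre of the head's top face, 90 mm above the table; axes as the base's. Two are tight and do not give; one (any of them, not to be seen) is loose: pressed down with 2 to 3 N it sinks 6 mm to a hard stop and stays down.
- cap_b (a joint): opening angle of the cap round bolt_b, rad: 0 shut (level), 1.3 fully open. A horseshoe-shaped aluminium flap 4 mm thick and 44 mm wide, open in the middle for the bolt head, with a tongue on the robot's side. It opens upward and away from the robot; its own weight and a light spring shut it again (about 1 to 2 N at the tongue).
- cap_b_tongue (a point): grip point of cap_b: in the middle of its tongue, a bar 16 mm wide (base's y) and 10 mm thick that juts out in front of the block. The point is 100 mm from the hinge, 16 mm from the tongue's end, 30 mm in front of the block's face and, shut, 75.5 mm above the table, 45 mm above the base slab. Axes: as the base's when shut, tipping with the cap.
- cap_b_hinge (a point): middle of the hinge axis of cap_b (the axis runs along the base's y), at the far end of its block, 35 mm beyond the bolt's axis, 73.5 mm above the table; the grip point on the tongue lies 2 mm above the hinge and 100 mm nearer the robot when shut. Axes as the base's.
- bolt_c: one of three like bolts in a row along the base's y, about 95 mm apart: six-sided steel head 20 mm across, 14 mm proud of its cap. Origin: centre of the head's top face, 90 mm above the table; axes as the base's. Two are tight and do not give; one (any of them, not to be seen) is loose: pressed down with 2 to 3 N it sinks 6 mm to a hard stop and stays down.
- cap_c (a joint): opening angle of the cap round bolt_c, rad: 0 shut (level), 1.3 fully open. A horseshoe-shaped aluminium flap 4 mm thick and 44 mm wide, open in the middle for the bolt head, with a tongue on the robot's side. It opens upward and away from the robot; its own weight and a light spring shut it again (about 1 to 2 N at the tongue).
- cap_c_tongue (a point): grip point of cap_c: in the middle of its tongue, a bar 16 mm wide (base's y) and 10 mm thick that juts out in front of the block. The point is 100 mm from the hinge, 16 mm from the tongue's end, 30 mm in front of the block's face and, shut, 75.5 mm above the table, 45 mm above the base slab. Axes: as the base's when shut, tipping with the cap.
- cap_c_hinge (a point): middle of the hinge axis of cap_c (the axis runs along the base's y), at the far end of its block, 35 mm beyond the bolt's axis, 73.5 mm above the table; the grip point on the tongue lies 2 mm above the hinge and 100 mm nearer the robot when shut. Axes as the base's.
- objective: bystander, to be left alone: spare microscope objective, steel, 25 mm across, 42 mm tall, upright on the base; origin at its underside
- lens_cap: bystander, to be left alone: black lens cap, a disc 30 mm across and 12 mm tall, on the base behind the bolts; origin at its underside
- driver: bystander, to be left alone: screwdriver, 160 mm long, lying to the right of the base; origin at its underside, long axis is its x
- slide_box: bystander, to be left alone: flat grey and white box 80 x 100 x 34 mm; origin at its underside
- eyepiece: bystander, to be left alone: black eyepiece, 34 mm across, 56 mm tall; origin at its underside
- cleaner: bystander, to be left alone: small amber bottle, 50 mm across, 120 mm tall; origin at its underside
- dish: bystander, to be left alone: shallow white dish, 90 mm across, 22 mm tall; origin at its underside

How it is judged (in metres and radians):
On the way, in this order (a step that is already met when the one before it is completed fails the run):
1. the slide knob is pulled fully out (value of joint slide above 0.045 m), for 0.1 s.
2. the slide knob is pushed fully home (value of joint slide below 0.0035 m), for 0.1 s.
3. the left bolt is tapped (((y of bolt_a in the frame of base above -0.0275 m and contact force between the fingers and bolt_a above 1 N) or (y of bolt_b in the frame of base above -0.0275 m and contact force between the fingers and bolt_b above 1 N) or (y of bolt_c in the frame of base above -0.0275 m and contact force between the fingers and bolt_c above 1 N))), for 0.02 s.
4. the middle bolt is tapped (((y of bolt_a in the frame of base between -0.1225 and -0.0275 m and contact force between the fingers and bolt_a above 1 N) or (y of bolt_b in the frame of base between -0.1225 and -0.0275 m and contact force between the fingers and bolt_b above 1 N) or (y of bolt_c in the frame of base between -0.1225 and -0.0275 m and contact force between the fingers and bolt_c above 1 N))), for 0.02 s.
5. the right bolt is tapped (((y of bolt_a in the frame of base below -0.1225 m and contact force between the fingers and bolt_a above 1 N) or (y of bolt_b in the frame of base below -0.1225 m and contact force between the fingers and bolt_b above 1 N) or (y of bolt_c in the frame of base below -0.1225 m and contact force between the fingers and bolt_c above 1 N))), for 0.02 s.
6. the loose bolt's cap is lifted by the fingers (((z of bolt_a in the frame of base below 0.0875 m and value of joint cap_a above 0.6 rad and contact force between the fingers and cap_a above 0.3 N) or (z of bolt_b in the frame of base below 0.0875 m and value of joint cap_b above 0.6 rad and contact force between the fingers and cap_b above 0.3 N) or (z of bolt_c in the frame of base below 0.0875 m and value of joint cap_c above 0.6 rad and contact force between the fingers and cap_c above 0.3 N))), for 0.2 s.
At the end, for the whole second after the job is handed in: The fingers still hold the cap of the bolt that was loose and has sunk (by over 2.5 mm) (contact over 0.3 N), still and more than 0.6 rad open; the other two caps are shut (under 0.12 rad) and the slide is home (within 3.5 mm) (value of joint slide below 0.0035 m and ((z of bolt_a in the frame of base below 0.0875 m and value of joint cap_a above 0.6 rad and contact force between the fingers and cap_a above 0.3 N and velocity of joint cap_a between -0.2 and 0.2 rad/s and value of joint each of cap_b, cap_c below 0.12 rad) or (z of bolt_b in the frame of base below 0.0875 m and value of joint cap_b above 0.6 rad and contact force between the fingers and cap_b above 0.3 N and velocity of joint cap_b between -0.2 and 0.2 rad/s and value of joint each of cap_a, cap_c below 0.12 rad) or (z of bolt_c in the frame of base below 0.0875 m and value of joint cap_c above 0.6 rad and contact force between the fingers and cap_c above 0.3 N and velocity of joint cap_c between -0.2 and 0.2 rad/s and value of joint each of cap_a, cap_b below 0.12 rad))); the arm keeps its last pose, push and grip.
It fails at once if the cap of a bolt that has not sunk is lifted (over 0.25 rad) ((value of joint cap_a above 0.25 rad and z of bolt_a in the frame of base above 0.0885 m) or (value of joint cap_b above 0.25 rad and z of bolt_b in the frame of base above 0.0885 m) or (value of joint cap_c above 0.25 rad and z of bolt_c in the frame of base above 0.0885 m)).
It fails at once if a bystander is moved more than 30 mm (distance of any of objective, lens_cap, driver, slide_box, eyepiece, cleaner, dish from where it was at the start of the episode above 0.03 m).
It also fails if it takes over 51 s, if anything falls off the work surface, if the arm or the gripper's body presses on something with over 40 N, if the wrist force passes 120 N, or if a joint passes its speed limit or range.

ROBOT

A 6-joint arm with a two-finger parallel gripper is mounted at the origin on the work surface. World frame = base frame: x ahead of the robot, y to its left, z up, the work surface at z = 0. Lengths are in mm, angles in rad, forces in N, time in s.
With the tool pointing down it reaches from about 275 to 1000 mm from the base axis. Payload 8.4 kg.
Tool frame: the origin (TCP) lies on the mounting face of the last link; the fingertips stand 173 mm ahead of it and the grasp point (between the pads) lies 155 mm ahead of it; z points along the fingers, y is the direction in which the jaws open and shut (so a half turn about z gives the same grasp; the last joint's range is limited). The gripper opens to 85 mm and grips with 20 to 120 N. Pads are 22 mm wide; open, the fingers measure 114 mm over their backs; the gripper's body (76 mm by 85 mm) begins 54 mm behind the grasp point. The pads swing forward as they close: fully open they stand 13 mm farther back than shut.
Start: joints at [-1.203, 0.353, 1.633, -0, 1.155, -0.002], TCP at [225.892, -582.754, 404.681] pointing down, gripper open.
Joint ranges: [-2.63, 2.63], [-0.92, 2.1], [0.06, 2.66], [-1.3, 4.44], [0, 2.69], [-3.02, 3.02]. Speed limits (rad/s): [2.22, 2.22, 2.79, 3.14, 3.14, 3.14].

INTERFACE

Orientations are given as [roll, pitch, yaw] about the fixed x, y, z axes, in that order (R = Rz(yaw) Ry(pitch) Rx(roll)).
In Python, from rig import r, grab_frame, spotter gives the robot as it stands.
- The arm moves only by the tool apply_moves, never from a script. Its argument "motion" is text: rows parted by semicolons, each of 5 numbers parted by spaces: the opening, from -1 (shut) to 1 (fully open), then the shift along the tool's x, y, z as a fraction of full scale, then the turn about the tool's z as a fraction of full scale. In form: hand x y z twist; .... A call has 1 to 20 rows; each row is the pose to reach, as a shift and turn from the pose commanded when the call began, along the tool's axes at that moment, turning the shorter way round; what a row does not reach only later rows make up. Full scale, the value 1, is 1 m for a shift and pi rad for a turn. A row lasts 1/12 s, in which the tool goes at most 41.7 mm and 7.16 degrees, less where a joint would pass 70% of its speed; a pose out of reach is approached as far as the arm can. A call with a number of a shift or a turn outside -1 to 1 is refused whole. A call with a gripper value outside its range is refused whole. The fingers move at their own pace and stop on an object; "squeeze" is the grip in N (left out, the last holds). Time passes only in rows, so rows that repeat a pose let the fingers close. It gives the time, the measured TCP pose, the force and the opening at its end, in the units of the state.
- r.sense(): the state, without advancing time (a new reading comes with each control period).
- grab_frame(name): name is "scene" or "top" or "wrist"; returns a dict with "img" (384x512x3 uint8, red, green, blue), "fx", "fy", "cx", "cy" (pixels), "dist_coeffs" ([k1, k2, p1, p2, k3] as OpenCV has them; the pictures are not rectified), "R" (3x3) and "t" (3): a world point X has camera coordinates R X + t. Camera axes: x right, y down, z forward; pixel columns grow to the right and rows downward; lengths in mm; the calibration is good to about 2 mm. A picture is of the moment at which its call begins. There is no depth.
- r.sign_off(): hands the job in, once; it reports no verdict.
Trained networks look in the newest picture that a camera, given by its name, has taken for a name from the list of things; names that differ only in an ending like _2 or _b are one class to them, and where a whole thing is asked for, a point or a joint stands for the part that bears it (a point fixed in the world has none). Each returns a list of dicts, best first, with "conf" (0 to 1); they miss things now and then, are a little off and sometimes report something else, mostly with a low value. They report only what shows in the picture. A call takes as long as a camera call.
- spotter.boxes_of(query, camera): "point" ([x, y, z] in mm, in world coordinates, good to about 4 mm: the middle of the surface that is visible of it).
- spotter.place_of(query, camera): "point" ([x, y, z] in mm, in world coordinates, good to about 4 mm: a listed point, or the origin of a listed thing).
The state is a dict: "clock": time; "qpos": joint angles; "qvel": joint speeds; "joint_efforts": joint torques, N m; "eef_pos": TCP position; "tcp_rot": TCP orientation; "contact_force": force on the tool from outside, world axes, zero at the start; "wrist_torque": the same for the moment, N m; "opening": opening from 0.0 (shut) to 1.0 (fully open).
Only numpy, scipy, OpenCV 4.12 (cv2) and the standard library are available. Lean on these libraries where they do the work, as an engineer would, in place of code of your own. Each camera call takes 0.05 s, during which the arm holds its last target.

## Working session

There is one attempt and no reset: what is moved stays moved. The work goes in short steps, Python scripts to look and compute and a tool call to move; the robot and the scene stay as the last step left them, time stands still between calls to the robot, and variables do not carry over. Pictures are saved under pics/ and viewed, and the job is handed in when it is done.

Besides the shell and the picture viewer there is one more tool, called after "Emit:" as name(argument=value, ...) on one line, values as JSON. apply_moves: Moves the arm, as the interface text tells. Its arguments: {"type":"object","properties":{"motion":{"type":"string"},"squeeze":{"type":"number"}},"required":["motion"]}

```bash
ls; mkdir -p pics
python3 - <<'E'
from rig import r, grab_frame, spotter
import cv2
print(r.sense())
for n in ["scene","top","wrist"]:
    f=grab_frame(n); cv2.imwrite(f"pics/{n}0.png",f["img"][:,:,::-1])
    print(n,f["fx"],f["fy"],f["cx"],f["cy"],f["dist_coeffs"],f["R"],f["t"])
for n in ["scene","top"]:
    for q in ["base","slide_grip","bolt_a","cap_a_tongue","cap_a_hinge"]:
        print(n,q,[([round(v) for v in d["point"]],round(d["conf"],2)) for d in spotter.place_of(q,n)])
E
```

```text
pics
{'clock': 0.0, 'qpos': array([-1.20342557e+00,  3.53644689e-01,  1.63414912e+00,  8.93542625e-06,
        1.15518500e+00, -2.40671933e-03]), 'qvel': array([-9.10239167e-04, -7.46226038e-04,  9.65862140e-05, -8.82623318e-04,
        2.08904416e-03,  2.33456404e-03]), 'joint_efforts': array([ 2.27384924e-03, -6.05234528e+01, -3.42067373e+01,  1.41721530e-04,
        9.41393373e-03,  9.01298236e-08]), 'eef_pos': array([ 225.79136697, -582.53245685,  403.95725992]), 'tcp_rot': array([-3.14020653e+00, -1.15057912e-05,  3.69773858e-01]), 'contact_force': array([-0.48688887, -0.92345055, -1.13134889]), 'wrist_torque': array([-0.03366413,  0.01206465,  0.00177192]), 'opening': 1.0027323415472682}
scene 379.167852944252 379.167852944252 250.05530273368316 192.47222751319003 [-0.02046505  0.          0.          0.          0.        ] [[ 0.18014923  0.98362229 -0.00578361]
 [ 0.58515262 -0.11189254 -0.80316653]
 [-0.79065964  0.14130554 -0.59572651]] [ -94.24210671 -244.22209594 1759.89533047]
top 373.21782048300656 373.21782048300656 254.42764807277382 187.6917513109556 [-0.04899723  0.
[... 439 characters left out ...]
17 -0.11664983 -0.94492699]] [-624.50277202  -42.98357655  380.59012357]
scene base [([600, 29, 2], 0.78)]
scene slide_grip [([579, 206, 78], 0.38)]
scene bolt_a [([590, -50, 88], 0.63), ([603, 47, 92], 0.53), ([583, -135, 92], 0.37)]
scene cap_a_tongue [([526, -39, 75], 0.64), ([586, -404, 0], 0.45)]
scene cap_a_hinge [([602, 42, 92], 0.65), ([626, -50, 72], 0.61)]
top base [([674, 105, 33], 0.72), ([598, 31, 2], 0.69)]
top slide_grip [([577, 208, 79], 0.45)]
top bolt_a [([598, 42, 94], 0.59), ([589, -48, 89], 0.55), ([583, -136, 87], 0.55)]
top cap_a_tongue [([528, -37, 72], 0.8), ([601, 42, 94], 0.66)]
top cap_a_hinge [([625, -50, 74], 0.88), ([388, 400, 5], 0.73), ([355, -431, 3], 0.52)]
```

View pics/scene0.png

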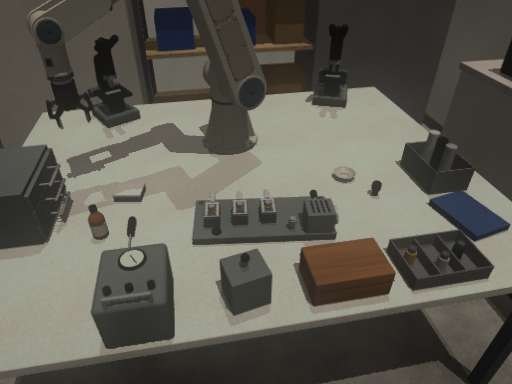

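View pics/top0.png

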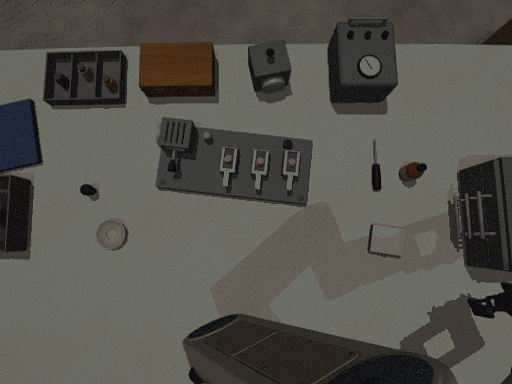

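View pics/wrist0.png

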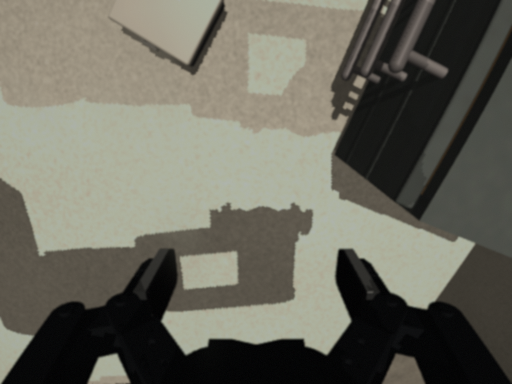

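The scene shows the base in front of the robot. In the top picture the knob is at about (172,166) and the bolts at (228,158), (260,160) and (291,163). I'll zoom in to measure precisely.

Run:
```python
import cv2,numpy as np
im=cv2.imread("pics/top0.png")[105:215,145:325]
im=np.clip(im.astype(float)*1.6,0,255).astype(np.uint8)
cv2.imwrite("pics/top0z.png",cv2.resize(im,None,fx=4.4,fy=4.4,interpolation=cv2.INTER_CUBIC))
im=cv2.imread("pics/scene0.png")[175:250,180:350]
im=np.clip(im.astype(float)*1.6,0,255).astype(np.uint8)
cv2.imwrite("pics/scene0z.png",cv2.resize(im,None,fx=4.6,fy=4.6,interpolation=cv2.INTER_CUBIC))
```

```text
(no output)
```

View pics/top0z.png

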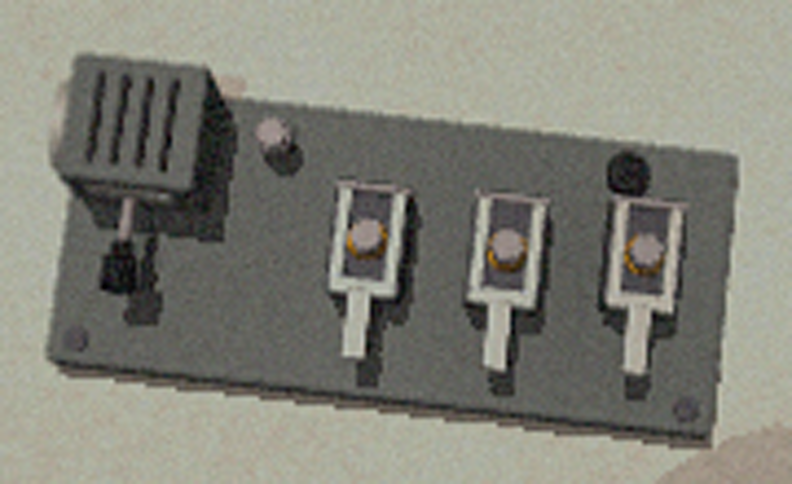

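View pics/scene0z.png

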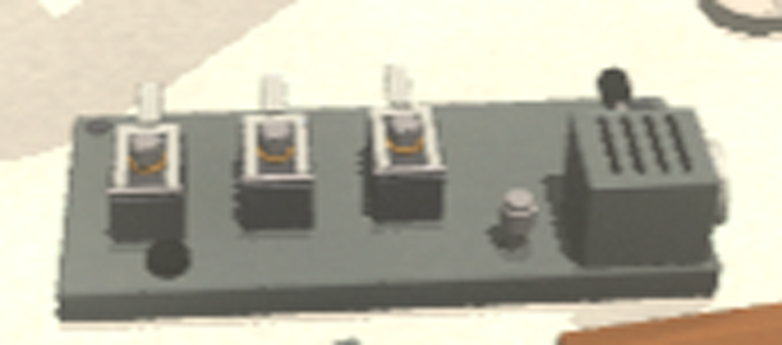

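```bash
cat > h.py <<'E'
import numpy as np, cv2
from rig import r, grab_frame, spotter
def ray(f,uv,z):
    K=np.array([[f["fx"],0,f["cx"]],[0,f["fy"],f["cy"]],[0,0,1.]])
    p=cv2.undistortPoints(np.array([[uv]],float),K,np.array(f["dist_coeffs"],float))[0,0]
    R=np.array(f["R"]);t=np.array(f["t"])
    C=-R.T@t; d=R.T@np.array([p[0],p[1],1])
    return C+d*(z-C[2])/d[2]
E
python3 - <<'E'
from h import *
f=grab_frame("top"); g=grab_frame("scene")
T=lambda u,v:(145+(u-1.7)/4.4,105+(v-1.7)/4.4)
S=lambda u,v:(180+(u-1.8)/4.6,175+(v-1.8)/4.6)
for n,u,v,z in [("LL",48,360,30),("LR",710,435,30),("UR",737,155,30),("bl",368,234,90),("bm",508,244,90),("br",649,248,90),("tl",355,357,80),("tm",495,369,80),("tr",635,374,80),("knob",118,270,85),("knobfrontL",100,291,80),("knobR",136,293,80),("lampLB",60,182,105),("lampRB",192,192,105),("lampRT",208,68,105),("lampLT",78,54,105)]:
    print(n,ray(f,T(u,v),z).round(1))
print()
for n,u,v,z in [("UL(scene)",78,118,30),("LL",62,300,30),("LR",718,268,30),("br",147,140,90),("bm",274,132,90),("bl",405,124,90),("tr",151,83,80),("tm",272,77,80),("tl",396,67,80),("knob",614,82,85)]:
    print(n,ray(g,S(u,v),z).round(1))
E
```

```text
LL [527.4 266.8  30. ]
LR [ 468.7 -184.    30. ]
UR [ 663.9 -209.9   30. ]
bl [598.7  43.8  90. ]
bm [590.7 -47.4  90. ]
br [ 586.7 -139.4   90. ]
tl [519.2  53.5  80. ]
tm [509.9 -37.6  80. ]
tr [ 505.2 -128.9   80. ]
knob [578.4 207.8  85. ]
knobfrontL [565.6 220.6  80. ]
knobR [563.9 196.9  80. ]
lampLB [633.1 242.  105. ]
lampRB [625.  156.4 105. ]
lampRT [707.7 146.6 105. ]
lampLT [718.8 231.9 105. ]

UL(scene) [ 470.7 -183.1   30. ]
LL [ 671.3 -207.6   30. ]
LR [723.9 240.1  30. ]
br [ 584.1 -137.1   90. ]
bm [591.8 -48.   90. ]
bl [600.2  44.8  90. ]
tr [ 504.  -126.8   80. ]
tm [513.5 -37.2  80. ]
tl [518.5  56.3  80. ]
knob [573.7 208.6  85. ]
```

```bash
cat >> h.py <<'E'
from scipy.spatial.transform import Rotation as Ro
def rel(x,y,z,yaw=None):
    s=r.sense(); R=Ro.from_euler("xyz",s["tcp_rot"]).as_matrix()
    d=R.T@(np.array([x,y,z])-s["eef_pos"])
    tw=0 if yaw is None else -((yaw-s["tcp_rot"][2]+np.pi/2)%np.pi-np.pi/2)/np.pi
    print("rel",(d/1000).round(4),"twist",round(tw,4),"| pos",s["eef_pos"].round(1),"rot",np.round(s["tcp_rot"],3),"clk",round(s["clock"],2))
E
python3 -c "
from h import *
rel(575,208,360,-.125)"
```

```text
rel [ 0.6113 -0.6111  0.0447] twist 0.1575 | pos [ 225.9 -582.8  404.7] rot [3.142 0.    0.37 ] clk 0.75
```

Emit:
apply_moves(motion="0 0.611 -0.611 0.045 0.1575; 0 0.611 -0.611 0.045 0.1575; 0 0.611 -0.611 0.045 0.1575; 0 0.611 -0.611 0.045 0.1575; 0 0.611 -0.611 0.045 0.1575; 0 0.611 -0.611 0.045 0.1575; 0 0.611 -0.611 0.045 0.1575; 0 0.611 -0.611 0.045 0.1575; 0 0.611 -0.611 0.045 0.1575; 0 0.611 -0.611 0.045 0.1575; 0 0.611 -0.611 0.045 0.1575; 0 0.611 -0.611 0.045 0.1575; 0 0.611 -0.611 0.045 0.1575; 0 0.611 -0.611 0.045 0.1575; 0 0.611 -0.611 0.045 0.1575; 0 0.611 -0.611 0.045 0.1575; 0 0.611 -0.611 0.045 0.1575; 0 0.611 -0.611 0.045 0.1575; 0 0.611 -0.611 0.045 0.1575; 0 0.611 -0.611 0.045 0.1575", squeeze=30)

```text
clock: 2.42
eef_pos: [562.1, 180.2, 361.4]
tcp_rot: [-3.142, -0.0, -0.125]
contact_force: [1.0, -0.4, 0.6]
opening: 0.498
```

Run:
```python
from h import *
rel(575,208,360,-.125)
f=grab_frame("wrist"); cv2.imwrite("pics/w1.png",f["img"][:,:,::-1])
print([([round(v) for v in d["point"]],round(d["conf"],2)) for d in spotter.place_of("slide_grip","wrist")])
print([([round(v) for v in d["point"]],round(d["conf"],2)) for d in spotter.place_of("bolt_a","wrist")])
rel(575,208,360,-.125)
import pickle; pickle.dump(f,open("w1.pkl","wb"))
```

```text
rel [ 0.0094 -0.0291  0.0014] twist 0.0001 | pos [562.1 180.2 361.4] rot [-3.142 -0.    -0.125] clk 2.42
[([580, 205, 77], 0.8)]
[([635, 39, 73], 0.72), ([587, -48, 87], 0.57), ([598, 42, 92], 0.56)]
rel [ 0.0093 -0.0288  0.001 ] twist 0.0011 | pos [562.3 180.6 361. ] rot [-3.141 -0.    -0.122] clk 2.57
```

View pics/w1.png

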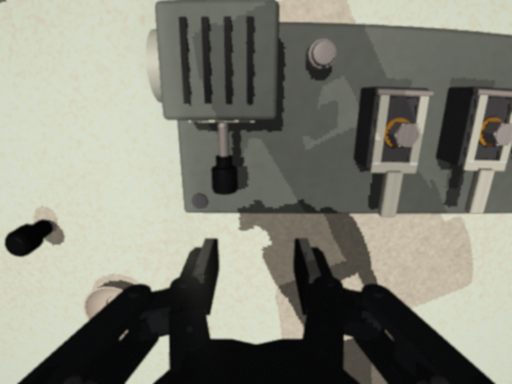

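The wrist view shows the base edges level, so the yaw of -0.125 matches. The knob is at cols 212–238, rows 158–193, and the left and middle bolts at (405,135) and (502,133).

Run:
```python
from h import *
import pickle; f=pickle.load(open("w1.pkl","rb"))
for n,u,v,z in [("knob front top edge",224.5,176,92),("knob rear top",224,158,92),("knob mid",224.5,175,80),("bl",406,135,90),("bm",502,133,90),("tl end",389,215,80),("tm end",479,212,80),("lampL",163,117,105),("lampR",277,119,105),("slabLL",186,211,30),("slab right",490,212,30)]:
    print(n,ray(f,(u,v),z).round(1))
rel(577,207.5,240,-.125)
```

```text
knob front top edge [582.3 204.8  92. ]
knob rear top [598.1 202.7  92. ]
knob mid [580.1 206.4  80. ]
bl [598.9  45.9  90. ]
bm [591.5 -43.5  90. ]
tl end [520.7  54.3  80. ]
tm end [511.5 -39.4  80. ]
lampL [638.9 242.9 105. ]
lampR [626.  155.3 105. ]
slabLL [530.2 264.8  30. ]
slab right [482.7 -95.8  30. ]
rel [ 0.0113 -0.0285  0.121 ] twist 0.0011 | pos [562.3 180.6 361. ] rot [-3.141 -0.    -0.122] clk 2.57
```

Emit:
apply_moves(motion="0 0.0135 -0.0272 0.03 0.0025; 0 0.0135 -0.0272 0.05 0.0025; 0 0.0135 -0.0272 0.09 0.0025; 0 0.0135 -0.0272 0.126 0.0025; 0 0.0135 -0.0272 0.126 0.0025; 0 0.0135 -0.0272 0.126 0.0025; -1 0.0135 -0.0272 0.126 0.0025; -1 0.0135 -0.0272 0.126 0.0025; -1 0.0135 -0.0272 0.126 0.0025; -1 0.0135 -0.0272 0.126 0.0025; -1 0.0135 -0.0272 0.126 0.0025; -1 0.0135 -0.0272 0.126 0.0025", squeeze=40)

```text
clock: 3.57
eef_pos: [579.8, 205.8, 238.2]
tcp_rot: [-3.135, -0.005, -0.134]
contact_force: [2.9, 18.4, -13.4]
opening: 0.263
```

Run:
```python
from h import *
rel(577,207.5,240,-.13)
f=grab_frame("wrist"); cv2.imwrite("pics/w2.png",f["img"][:,:,::-1])
```

```text
rel [-0.003  -0.0013 -0.0019] twist -0.0013 | pos [579.8 205.8 238.2] rot [-3.135 -0.005 -0.134] clk 3.57
```

View pics/w2.png

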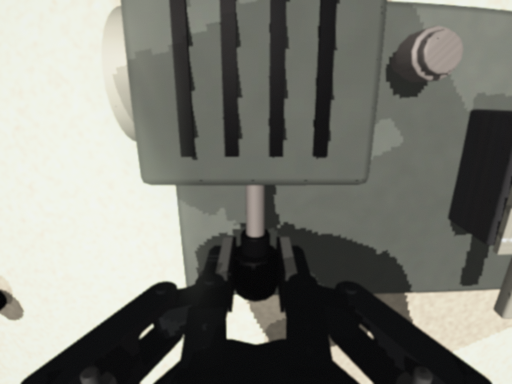

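Emit:
apply_moves(motion="-1 -0.006 -0.002 0 0; -1 -0.012 -0.002 0 0; -1 -0.018 -0.002 0 0; -1 -0.022 -0.002 0 0; -1 -0.024 -0.002 0 0; -1 -0.024 -0.002 0 0; -1 -0.024 -0.002 0 0", squeeze=60)

```text
clock: 4.2
eef_pos: [558.8, 209.1, 238.4]
tcp_rot: [-3.136, -0.012, -0.133]
contact_force: [18.5, 4.4, -20.7]
opening: 0.258
```

Run:
```python
from h import *
rel(577,207.5,240,-.13)
f=grab_frame("wrist"); cv2.imwrite("pics/w3.png",f["img"][:,:,::-1])
```

```text
rel [ 0.0182 -0.0008 -0.0014] twist -0.0009 | pos [558.8 209.1 238.4] rot [-3.136 -0.012 -0.133] clk 4.2
```

View pics/w3.png

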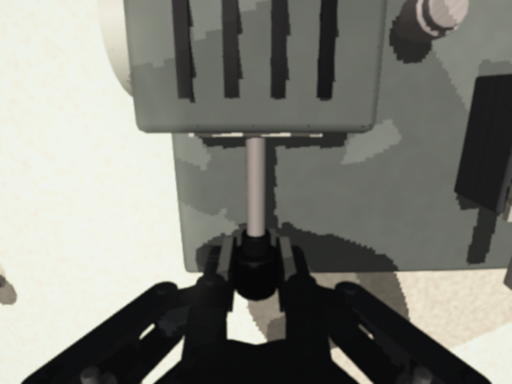

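The knob rod has lengthened and a force of about 18 N has built up. I'll pull a bit more to confirm it's at the stop.

Emit:
apply_moves(motion="-1 -0.003 0 0 0; -1 -0.006 0 0 0; -1 -0.006 0 0 0; -1 -0.006 0 0 0")

```text
clock: 4.58
eef_pos: [554.9, 209.5, 239.3]
tcp_rot: [-3.135, -0.018, -0.133]
contact_force: [28.2, -2.5, -20.7]
opening: 0.255
```

Run:
```python
from h import *
s=r.sense();print(s["eef_pos"],s["contact_force"])
f=grab_frame("wrist"); cv2.imwrite("pics/w4.png",f["img"][:,:,::-1])
print(f["R"],f["t"])
for n,u,v,z in [("face mid",256,132,105),("knob rear",257,238,86)]: print(n,ray(f,(u,v),z).round(1))
```

```text
[554.92744806 209.52130583 239.34450487] [ 28.17222449  -2.46657713 -20.68699399]
[[-0.1324306  -0.99116645 -0.00715515]
 [-0.94238025  0.12366826  0.31084662]
 [-0.30721588  0.04790847 -0.95043316]] [282.23415165 512.59050535 385.76112068]
face mid [628.1 200.  105. ]
knob rear [576.  206.6  86. ]
```

View pics/w4.png

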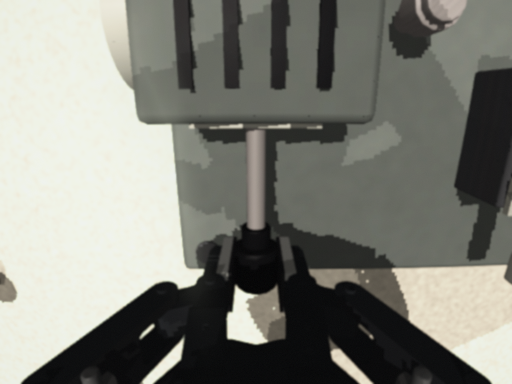

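Run:
```python
from h import *
for n in ["top","scene"]:
    f=grab_frame(n)
    x,y,w,h=(145,105,110,90) if n=="top" else (280,170,90,70)
    im=f["img"][y:y+h,x:x+w,::-1]; im=np.clip(im.astype(float)*1.6,0,255).astype(np.uint8)
    cv2.imwrite(f"pics/{n}4.png",cv2.resize(im,None,fx=7,fy=7,interpolation=cv2.INTER_CUBIC)[:600,:800])
    print([([round(v) for v in d["point"]],round(d["conf"],2)) for d in spotter.place_of("slide_grip",n)])
grab_frame("wrist");print([([round(v) for v in d["point"]],round(d["conf"],2)) for d in spotter.place_of("slide_grip","wrist")])
```

```text
[([634, 40, 75], 0.5), ([559, -506, 4], 0.5)]
[([559, 214, 80], 0.61), ([652, -134, 34], 0.23)]
[([559, 209, 82], 0.67)]
```

View pics/top4.png

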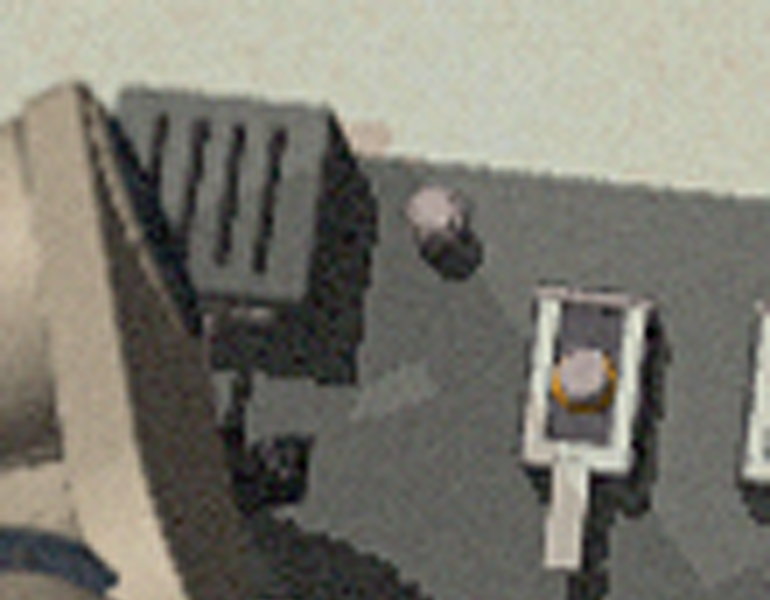

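View pics/scene4.png

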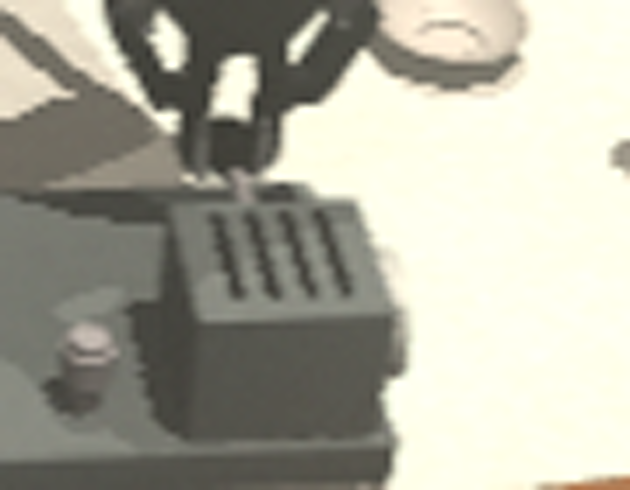

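Scene and wrist detections both put the knob about 20 mm further out at x≈559, and the pads slip on it, so it's at the stop. Next I'll push it home.

Emit:
apply_moves(motion="-1 0.01 0 0 0; -1 0.02 0 0 0; -1 0.03 0 0 0; -1 0.04 0 0 0; -1 0.048 0 0 0; -1 0.054 0 0 0; -1 0.058 0 0 0; -1 0.061 0 0 0; -1 0.061 0 0 0; -1 0.061 0 0 0")

```text
clock: 5.77
eef_pos: [608.2, 202.8, 238.9]
tcp_rot: [-3.138, 0.002, -0.134]
contact_force: [-14.9, 11.4, 9.4]
opening: 0.257
```

Run:
```python
from h import *
s=r.sense();print(s["eef_pos"],s["contact_force"])
f=grab_frame("wrist"); cv2.imwrite("pics/w5.png",f["img"][:,:,::-1])
print([([round(v) for v in d["point"]],round(d["conf"],2)) for d in spotter.place_of("slide_grip","wrist")])
```

```text
[608.20477125 202.79462478 238.92930813] [-14.89747121  11.39574402   9.44215412]
[([608, 203, 80], 0.97)]
```

View pics/w5.png

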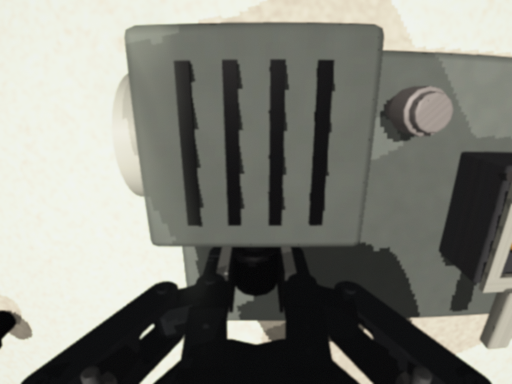

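The rod is no longer visible and the push force is -15 N. I'll press a little more to be sure it's home.

Emit:
apply_moves(motion="-1 0.004 0 0 0; -1 0.008 0 0 0; -1 0.008 0 0 0; -1 0.008 0 0 0")

```text
clock: 6.2
eef_pos: [613.0, 202.6, 238.2]
tcp_rot: [-3.14, 0.011, -0.133]
contact_force: [-28.8, 18.2, 17.3]
opening: 0.257
```

Emit:
apply_moves(motion="0 0 0 0 0; 0 0 0 0 0; 0 0 0 0 0; 0 0 0 0 0; 0 -0.003 0 -0.03 0; 0 -0.005 0 -0.06 0; 0 -0.01 0 -0.1 0; 0 -0.01 0 -0.12 0; 0 -0.01 0 -0.12 0; -1 -0.01 0 -0.12 0; -1 -0.01 0 -0.12 0")

```text
clock: 7.12
eef_pos: [607.3, 201.0, 355.1]
tcp_rot: [3.141, 0.0, -0.133]
contact_force: [0.1, -0.2, -1.4]
opening: 0.223
```

Run:
```python
from h import *
f=grab_frame("wrist"); cv2.imwrite("pics/w6.png",f["img"][:,:,::-1])
print([([round(v) for v in d["point"]],round(d["conf"],2)) for d in spotter.place_of("slide_grip","wrist")])
print([([round(v) for v in d["point"]],round(d["conf"],2)) for d in spotter.place_of("bolt_a","wrist")])
rel(575,0,360,-.13)
import pickle; pickle.dump(f,open("w6.pkl","wb"))
```

```text
[([604, 202, 77], 0.6)]
[([598, 41, 93], 0.97)]
rel [-0.0052  0.2036 -0.0058] twist -0.001 | pos [607.1 201.2 353.9] rot [ 3.141e+00  2.000e-03 -1.330e-01] clk 7.27
```

View pics/w6.png

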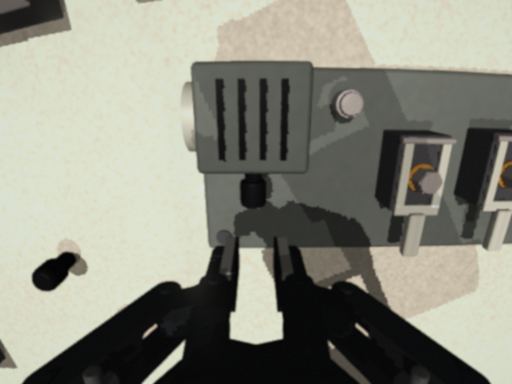

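Emit:
apply_moves(motion="-1 -0.025 0.246 0 0; -1 -0.025 0.246 0 0; -1 -0.025 0.246 0 0; -1 -0.025 0.246 0 0; -1 -0.025 0.246 0 0; -1 -0.025 0.246 0 0; -1 -0.025 0.246 0 0; -1 -0.025 0.246 0 0; -1 -0.025 0.246 0 0; -1 -0.025 0.246 0 0")

```text
clock: 8.1
eef_pos: [550.3, -38.2, 354.9]
tcp_rot: [-3.141, 0.001, -0.132]
contact_force: [0.6, -0.8, 0.1]
opening: 0.002
```

Run:
```python
from h import *
f=grab_frame("wrist"); cv2.imwrite("pics/w7.png",f["img"][:,:,::-1])
for q in ["bolt_a","cap_a_tongue","cap_a_hinge"]:print([(np.round(d["point"],1).tolist(),round(d["conf"],2)) for d in spotter.place_of(q,"wrist")])
rel(575,0,360,-.13)
import pickle; pickle.dump(f,open("w7.pkl","wb"))
```

```text
[([598.3, 40.7, 93.7], 0.8), ([583.8, -138.2, 90.0], 0.77), ([586.3, -46.6, 87.0], 0.61)]
[([524.3, -41.6, 75.9], 0.88), ([620.6, -55.6, 73.3], 0.66)]
[([621.3, -53.5, 72.8], 0.73)]
rel [ 0.0195 -0.041  -0.0048] twist -0.0004 | pos [550.3 -38.1 355.2] rot [-3.142  0.    -0.131] clk 8.3
```

View pics/w7.png

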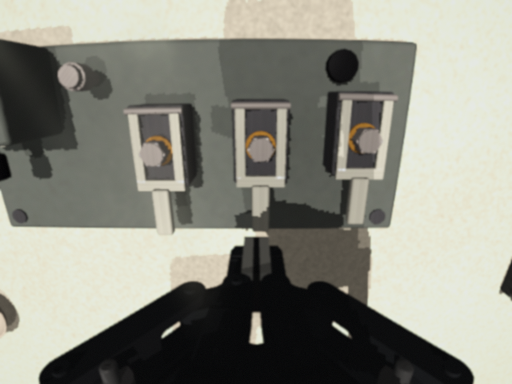

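The wrist view shows the bolt heads at (152,154), (261,150) and (368,141), and the tongue ends at (164,234), (260,232) and (357,224).

Run:
```python
from h import *
import pickle; f=pickle.load(open("w7.pkl","rb"))
P={}
for n,u,v,z in [("bl",152.5,154,90),("bm",261,149.5,90),("br",368,141,90),("tl end",164.5,234,80),("tr end",357,224,80),("slabL",11,225,30),("slabR",391,228,30),("fingertip",256,238,182)]:
    print(n,ray(f,(u,v),z).round(1))
for n,p in [("l",(599,43.5)),("m",(590.5,-47)),("r",(585.5,-138))]: rel(p[0],p[1],280,-.13)
```

```text
bl [598.7  42.6  90. ]
bm [590.2 -48.2  90. ]
br [ 586.  -137.2   90. ]
tl end [519.5  54.5  80. ]
tr end [ 505.7 -130.    80. ]
slabL [530.3 264.4  30. ]
slabR [ 468.7 -186.5   30. ]
fingertip [558.3 -39.9 182. ]
rel [ 0.0377 -0.0872  0.0752] twist -0.0004 | pos [550.3 -38.1 355.2] rot [-3.142  0.    -0.131] clk 8.3
rel [0.0411 0.0036 0.0752] twist -0.0004 | pos [550.3 -38.1 355.2] rot [-3.142  0.    -0.131] clk 8.3
rel [0.048  0.0945 0.0752] twist -0.0004 | pos [550.3 -38.1 355.2] rot [-3.142  0.    -0.131] clk 8.3
```

Emit:
apply_moves(motion="-1 0.0377 -0.087 0.02 0; -1 0.0377 -0.087 0.04 0; -1 0.0377 -0.087 0.06 0; -1 0.0377 -0.087 0.078 0; -1 0.0377 -0.087 0.085 0; -1 0.0377 -0.087 0.09 0; -1 0.0377 -0.087 0.09 0")

```text
clock: 8.88
eef_pos: [598.6, 42.1, 264.9]
tcp_rot: [3.141, 0.001, -0.133]
contact_force: [-0.6, -0.3, -0.2]
opening: -0.001
```

Emit:
apply_moves(motion="-1 0 0 0.002 0; -1 0 0 0.004 0; -1 0 0 0.005 0; -1 0 0 0.006 0; -1 0 0 0.006 0")

```text
clock: 9.3
eef_pos: [599.4, 41.8, 263.1]
tcp_rot: [-3.141, -0.003, -0.134]
contact_force: [-9.1, -0.8, 24.6]
opening: 0.0
```

The left bolt holds at about 90 mm under 24 N, so it's tight. Next the middle one.

Emit:
apply_moves(motion="-1 0 0 -0.03 0; -1 0.0036 0.03 -0.03 0; -1 0.0036 0.06 -0.03 0; -1 0.0036 0.0906 -0.03 0; -1 0.0036 0.0906 -0.03 0; -1 0.0036 0.0906 -0.015 0; -1 0.0036 0.0906 -0.008 0; -1 0.0036 0.0906 -0.004 0; -1 0.0036 0.0906 -0.002 0; -1 0.0036 0.0906 0 0; -1 0.0036 0.0906 0 0")

```text
clock: 10.22
eef_pos: [590.4, -48.0, 262.9]
tcp_rot: [3.141, 0.0, -0.132]
contact_force: [-14.8, -2.5, 37.0]
opening: -0.003
```

Emit:
apply_moves(motion="-1 0 0 -0.03 0; -1 0.0075 0.03 -0.03 0; -1 0.0075 0.06 -0.03 0; -1 0.0075 0.0894 -0.03 0; -1 0.0075 0.0894 -0.03 0; -1 0.0075 0.0894 -0.015 0; -1 0.0075 0.0894 -0.008 0; -1 0.0075 0.0894 -0.004 0; -1 0.0075 0.0894 0 0; -1 0.0075 0.0894 0.003 0; -1 0.0075 0.0894 0.005 0; -1 0.0075 0.0894 0.006 0; -1 0.0075 0.0894 0.006 0")

```text
clock: 11.3
eef_pos: [586.1, -137.1, 256.1]
tcp_rot: [-3.141, 0.001, -0.132]
contact_force: [-11.6, 3.1, 29.9]
opening: 0.003
```

The right bolt sank about 6 mm (TCP 256.1), so that's the loose one. I'll retract to above its tongue.

Emit:
apply_moves(motion="-1 0 0 -0.03 0; 0 -0.02 0 -0.06 0; 0 -0.05 0.001 -0.09 0; 0 -0.0673 0.002 -0.09 0; 0 -0.0673 0.002 -0.09 0; 0 -0.0673 0.002 -0.09 0")

```text
clock: 11.8
eef_pos: [518.9, -130.4, 344.1]
tcp_rot: [3.142, -0.001, -0.133]
contact_force: [0.3, 0.1, -1.4]
opening: 0.504
```

Run:
```python
from h import *
f=grab_frame("wrist"); cv2.imwrite("pics/w8.png",f["img"][:,:,::-1])
for q in ["cap_a_tongue","bolt_a"]:print([(np.round(d["point"],1).tolist(),round(d["conf"],2)) for d in spotter.place_of(q,"wrist")])
rel(519,-130,231,-.13)
import pickle; pickle.dump(f,open("w8.pkl","wb"))
```

```text
[([526.3, -40.9, 76.7], 0.84), ([589.1, -46.7, 87.5], 0.71)]
[([596.4, 40.9, 89.1], 0.84), ([583.6, -139.3, 85.0], 0.68), ([588.7, -45.4, 86.2], 0.61)]
rel [-0.001  -0.0006  0.1119] twist -0.0008 | pos [ 520.  -130.7  342.9] rot [-3.142  0.    -0.133] clk 11.95
```

View pics/w8.png

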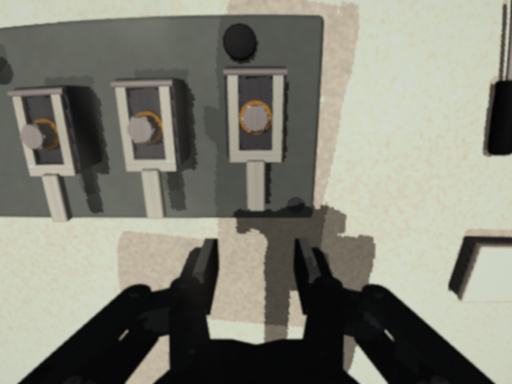

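The tongue (cols 249–265, end at row 211) is centred between the fingers at col 256, so I'll descend and grip.

Emit:
apply_moves(motion="0 -0.001 -0.0005 0.035 0; 0 -0.001 -0.0005 0.07 0; 0 -0.001 -0.0005 0.1 0; 0 -0.001 -0.0005 0.112 0; 0 -0.001 -0.0005 0.112 0; 0 -0.001 -0.0005 0.112 0; -1 -0.001 -0.0005 0.112 0; -1 -0.001 -0.0005 0.112 0; -1 -0.001 -0.0005 0.112 0; -1 -0.001 -0.0005 0.112 0; -1 -0.001 -0.0005 0.112 0; -1 -0.001 -0.0005 0.112 0", squeeze=25)

```text
clock: 12.95
eef_pos: [519.1, -130.1, 232.5]
tcp_rot: [-3.141, -0.003, -0.133]
contact_force: [3.0, 3.9, 3.1]
opening: 0.181
```

Run:
```python
from h import *
f=grab_frame("wrist"); cv2.imwrite("pics/w9.png",f["img"][:,:,::-1])
rel(519,-130,231,-.13)
# arc from hinge: tongue at radius ~102
for a in np.arange(0.06,0.85,0.06):
    p0=np.array([-102.5,2]);c,s=np.cos(a),np.sin(a)
    p=np.array([p0[0]*c+p0[1]*s,-p0[0]*s+p0[1]*c]); d=p-p0
    print(round(a,2),(d/1000).round(4))
```

```text
rel [-0.0001 -0.0001  0.0015] twist -0.0009 | pos [ 519.1 -130.1  232.5] rot [-3.141e+00 -3.000e-03 -1.330e-01] clk 13.0
0.06 [0.0003 0.0061]
0.12 [0.001  0.0123]
0.18 [0.002  0.0183]
0.24 [0.0034 0.0243]
0.3 [0.0052 0.0302]
0.36 [0.0073 0.036 ]
0.42 [0.0097 0.0416]
0.48 [0.0125 0.0471]
0.54 [0.0156 0.0524]
0.6 [0.019  0.0575]
0.66 [0.0228 0.0624]
0.72 [0.0268 0.0671]
0.78 [0.031  0.0715]
0.84 [0.0356 0.0757]
```

View pics/w9.png

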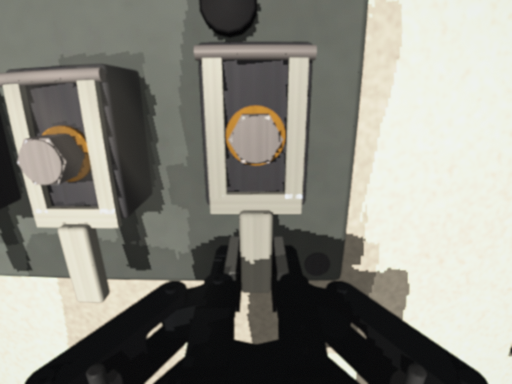

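The tongue is gripped (opening 0.18, about 16 mm). Now I'll lift it along the arc.

Emit:
apply_moves(motion="-1 0.0003 0 -0.0061 0; -1 0.001 0 -0.0123 0; -1 0.002 0 -0.0183 0; -1 0.0034 0 -0.0243 0; -1 0.0052 0 -0.0302 0; -1 0.0073 0 -0.036 0; -1 0.0097 0 -0.0416 0; -1 0.0125 0 -0.0471 0; -1 0.0125 0 -0.0471 0")

```text
clock: 13.75
eef_pos: [530.7, -131.7, 279.3]
tcp_rot: [-3.141, 0.0, -0.133]
contact_force: [0.7, 5.1, -3.1]
opening: 0.177
```

Run:
```python
from h import *
f=grab_frame("wrist"); cv2.imwrite("pics/w10.png",f["img"][:,:,::-1])
```

```text
(no output)
```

View pics/w10.png

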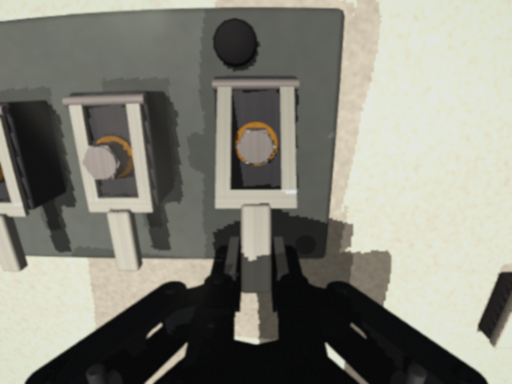

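The right cap's front edge (215–298) is now wider than the middle cap's, so it's rising with the gripper. I'll continue.

Emit:
apply_moves(motion="-1 0.0031 0 -0.0053 0; -1 0.0065 0 -0.0104 0; -1 0.0103 0 -0.0153 0; -1 0.0143 0 -0.02 0; -1 0.0185 0 -0.0244 0; -1 0.02 0 -0.0259 0; -1 0.02 0 -0.0259 0; -1 0.02 0 -0.0259 0; -1 0.02 0 -0.0259 0; -1 0.02 0 -0.0259 0")

```text
clock: 14.63
eef_pos: [550.1, -134.2, 304.6]
tcp_rot: [-3.141, 0.001, -0.133]
contact_force: [-0.3, 6.6, -2.0]
opening: 0.181
```

Run:
```python
from h import *
f=grab_frame("wrist"); cv2.imwrite("pics/w11.png",f["img"][:,:,::-1])
f=grab_frame("scene"); im=f["img"][150:260,180:350,::-1]
cv2.imwrite("pics/s11.png",cv2.resize(im,None,fx=4.6,fy=4.6,interpolation=cv2.INTER_CUBIC))
for q in ["cap_a_tongue","slide_grip"]:print([(np.round(d["point"],1).tolist(),round(d["conf"],2)) for d in spotter.place_of(q,"wrist")+spotter.place_of(q,"scene")])
s=r.sense();print(s["clock"],s["eef_pos"],s["contact_force"],s["opening"])
```

```text
[([528.2, -44.1, 76.5], 0.69), ([549.5, -130.1, 142.5], 0.51), ([525.4, -40.9, 74.6], 0.62)]
[([608.5, 205.6, 80.2], 0.5)]
14.9333 [ 550.11918136 -134.26074994  304.56051522] [-0.28007385  5.55778133 -2.15615636] 0.1776968540905115
```

View pics/w11.png

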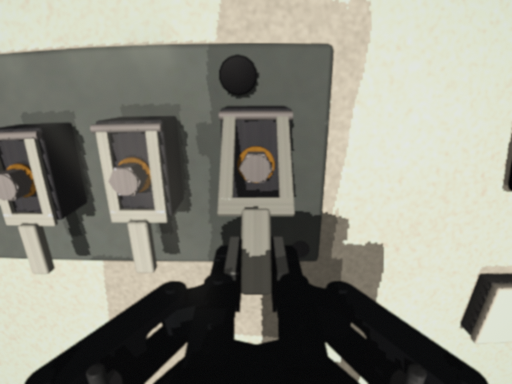

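View pics/s11.png

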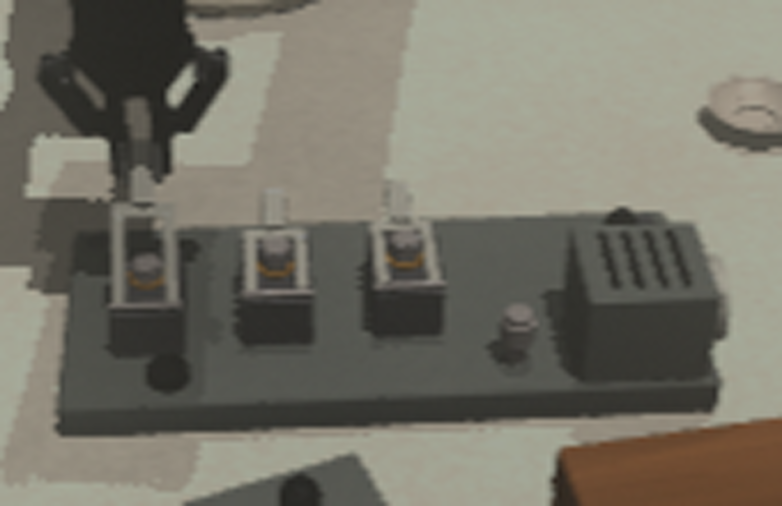

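The right cap is open about 45 degrees and held: the tongue is at z ≈ 145–150 in both estimates. The other two caps are shut and the knob is at its home position (x ≈ 608), so I'll hand in.

```bash
python3 -c "
from rig import r
print(r.sign_off())"
```

```text
the job is handed in; nothing more can be done
None
```

The job is handed in at about 15 s of the 51 s allowed; the rig gave no verdict.

**Slide:** I pulled the knob out until the pads slipped on it at the stop. I then pushed it home until they slipped again, at about 29 N. The last scene detection put the knob at x ≈ 608, where home should be about 607.

**Bolts:** I tapped left, middle and right in that order. The left (25 N) and middle (37 N) held at about 90 mm. The right one sank about 6 mm, so it is the loose one.

**Cap:** The right bolt's cap is held by its tongue, open about 0.78 rad by the arm's pose. The picture detection put the tongue at z ≈ 142.5 mm instead of 149.6, which gives about 0.7 rad and is still above the 0.6 required. The gripper was holding steady at a 0.18 opening.

**Rest of the scene:** In the last pictures the other two caps looked shut. The lens cap, objective and dish looked untouched. I did not check each bystander's position by measurement.

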